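Change the core on the hand-crank tape rewinder

ROBOT

A 6-joint arm with a two-finger parallel gripper is mounted at the origin on the work surface. World frame = base frame: x ahead of the robot, y to its left, z up, the work surface at z = 0. Lengths are in m, angles in rad, forces in N, time in s.
With the tool pointing down it reaches from about 0.35 to 0.975 m from the base axis. Payload 7.1 kg.
Tool frame: the origin (TCP) lies between the finger pads; the fingertips stand 14 mm ahead of it and the grasp point (between the pads) lies 5 mm behind it (finger_overhang is the distance from the TCP to the fingertips, in m); y points along the fingers, z is the direction in which the jaws open and shut, and the axes are right-handed (so a half turn about y gives the same grasp; the last joint's range is limited). The gripper opens to 88 mm and grips with 3 to 60 N. Pads are 20 mm wide; open, the fingers measure 115 mm over their backs; the gripper's body (75 mm by 178 mm) begins 61 mm behind the grasp point.
Start: joints at [1.266, 0.423, 1.63, -0, 1.089, -0.019], TCP at [0.176, 0.6, 0.237] pointing down, gripper open.
Joint ranges: [-3, 3], [-0.9, 2.11], [0.09, 2.58], [-1.31, 4.45], [0.11, 2.69], [-2.54, 2.54]. Speed limits (rad/s): [2.39, 2.39, 3.01, 3.14, 3.14, 3.14].

INTERFACE

Orientations are given as [roll, pitch, yaw] about the fixed x, y, z axes, in that order (R = Rz(yaw) Ry(pitch) Rx(roll)).
In Python, from rig import * gives the robot as it stands. Calls block until the motion is done:
- move_ptp(position, orientation): joint-space move of the TCP to a pose.
- move_l(position, rot=None, speed=0.15): straight line of the TCP; rot=None keeps the orientation; speed is the mean speed in m/s.
- move_j(angles): joint-space move.
- gripper_to(opening): opening from 0.0 (shut) to 1.0 (fully open); the grip force is fixed at half the most; returns when the fingers have stopped.
- hold(seconds).
- solve_ik(position, orientation): joint angles nearest the present ones, or None.
- get_obs(): the state.
- camera(name): name is "side" or "top" or "wrist"; returns the picture (384x512x3 uint8, blue, green, red); there is no depth.
- camera_model(name): a dict with "fx", "fy", "cx", "cy" (pixels), "R" (3x3) and "t" (3): a world point X has camera coordinates R X + t; the wrist camera has in their place "hand_eye" (4x4, takes a point from camera to tool coordinates, whose origin is the TCP and whose axes are the tool frame's). Camera axes: x right, y down, z forward; pixel columns grow to the right and rows downward; lengths in m; the calibration is good to about 2 mm. A picture is of the moment at which its call begins: read the wrist's pose just before it. camera_model takes no time and is no camera call.
A pose or a line that the arm cannot do raises MotionError and nothing moves.
- job_done(): hands the job in, once; it reports no verdict.
The state is a dict: "time": time; "joints": joint angles; "joint_velocities": joint speeds; "effort": joint torques, N m; "tcp_pos": TCP position; "ee_rot": TCP orientation; "contact_force": force on the tool from outside, world axes, zero at the start; "ft_torque": the same for the moment, N m; "gripper_width": opening from 0.0 (shut) to 1.0 (fully open).
Only numpy, scipy, OpenCV 4.12 (cv2) and the standard library are available. Lean on these libraries where they do the work, as an engineer would, in place of code of your own. Each camera call takes 0.05 s, during which the arm holds its last target. There are 200 camera calls.

TASK

Change over the spool core on the hand-crank rewinder: take off the black clamp knob and the chrome flange and lay both aside on the grey felt mat, side by side, then move the white-ringed orange core from underneath to the tape recorder's empty spindle. Put the plain orange core from the mat on the rewinder in its place, then the flange back on top of it and the knob on top of that, everything seated flat. Do not knock or shift the mug or the cue-sheet holder.

Things in the scene. Friction and masses are not known exactly. Their poses are not given: they have to be found in the camera images.
- knob: black steel clamp knob, a fluted round of 44 mm diameter, 34 mm tall, 150 g. It only slips on (no thread): a blind bore of 20 mm diameter, 18 mm deep, opens in its underside. At the start it stands on the flange's boss over the rewinder's spindle. Origin: centre of its underside, z up.
- flange: chrome reel flange, 110 mm diameter, 3 mm plate with three open windows, and on top in the middle a boss of 33 mm diameter to grip it by, its top 21 mm above the underside (a 38 mm collar, 3 mm high, at its foot); 21 mm through bore; 160 g. At the start it lies, boss up, on the ringed core on the rewinder. Origin: centre of its underside, z up.
- core_ringed: orange plastic spool core with a white ring on its upper face and a white band round its side: a plain ring of 58 mm outer diameter, 26 mm bore, 20 mm tall, 50 g. At the start it lies on the rewinder's turntable under the flange and is seen through the flange's windows. Origin: centre of its underside, z up.
- core_plain: orange plastic spool core without any white, the same size as the other (58 mm outer diameter, 26 mm bore, 20 mm tall, 50 g). At the start it lies flat on the felt mat, 40 to 80 mm from the mat's centre along the mat's +x and 30 to 55 mm along its +y. Origin: centre of its underside, z up.
- rewinder: wooden hand-crank rewinder, fixed, 315 x 150 mm, wood top 45 mm high. Origin: on the bench under its upright spindle, z up; +x points to the crank (brass handle to 114 mm high, 93 mm or more from the spindle). Black turntable 100 mm diameter, top at 56 mm. Spindle tapers from 21 mm diameter to 7 mm at its nose at 108 mm. Core, flange, knob stacked on it have undersides at 56, 76, 97 mm.
- recorder: portable tape recorder lying flat, fixed, 295 x 216 mm, grey, deck 72 mm high. Origin: on the bench under its empty spindle, z up; +x points to its other spindle 145 mm away with a fixed 126 mm pale reel (post top 104 mm). Head cover (85 mm high) 67 mm off along -y. Black turntable 82 mm diameter, top at 82 mm: a core's seat. Spindle tapers from 21 mm diameter to 7 mm at its nose at 114 mm.
- mat: grey felt mat fixed flat on the bench, 260 mm along its x, 200 mm along its y, 3 mm thick. Origin: centre of its underside, z up. The loose parts are laid on it; its -x half is free at the start.
- mug: blue mug, 80 mm tall, 74 mm wide with a handle; stands on the bench near the robot, to be left alone. Origin: centre of its underside.
- cue_holder: clear acrylic cue-sheet holder block, 45 x 90 mm and 28 mm tall, with a white cue card standing in it to 110 mm; stands on the bench near the robot, to be left alone. Origin: centre of its underside.
Not all that is in view belongs to the job. Of the things like the knob, leave any that is pink, purple or red; of the rest the larger one is meant.

How it is judged:
By the outcome, as a careful person would: the job done as asked, in the order asked, and still so for the second after the job is handed in, with the robot touching nothing.
It also fails if it takes over 141 s, if anything falls off the work surface, if the arm or the gripper's body presses on something with over 40 N, if the wrist force passes 120 N, or if a joint passes its speed limit or range.

## Working session

There is one attempt and no reset: what is moved stays moved. The work goes in short steps, each a Python script; the robot and the scene stay as the last script left them, time stands still between calls to the robot, and variables do not carry over. Pictures are saved under pics/ and viewed, about 12 in all and at most 16, crops included, and the job is handed in when it is done.

```bash
ls; mkdir -p pics
python3 - <<'E'
from rig import *
import cv2,numpy as np
for n in("top","side"):
    cv2.imwrite(f"pics/{n}0.png",camera(n)); print(n,camera_model(n))
print(camera_model("wrist")); print(get_obs())
E
python3 -c "
import cv2,numpy as np
for n in('top','side'):
    a=cv2.imread(f'pics/{n}0.png'); cv2.imwrite(f'pics/{n}0b.png',cv2.resize(a,(800,600),interpolation=cv2.INTER_CUBIC))"
```

```text
pics
top {'fx': 437.42433113593694, 'fy': 437.42433113593694, 'cx': 258.5457189139519, 'cy': 188.9233708961175, 'R': array([[ 0.00529605, -0.99981326,  0.01858464],
       [-0.99930792, -0.00597583, -0.03671472],
       [ 0.03681892, -0.01837734, -0.99915296]]), 't': array([-0.06208751,  0.45606152,  1.31490078])}
side {'fx': 419.9831545900317, 'fy': 419.9831545900317, 'cx': 252.36308257425824, 'cy': 197.8979231819734, 'R': array([[ 0.98147989, -0.19129407,  0.01018822],
       [-0.13733179, -0.73969956, -0.65877503],
       [ 0.13355598,  0.64517528, -0.752271  ]]), 't': array([-0.45842027,  0.09542537,  1.17159563])}
{'fx': 285.71550452561485, 'fy': 285.71550452561485, 'cx': 258.9605507153717, 'cy': 196.6845014702095, 'hand_eye': array([[ 1.85925068e-04,  9.65252424e-01,  2.61319199e-01,
        -7.05708173e-02],
       [-2.60192280e-04, -2.61319148e-01,  9.65252421e-01,
        -1.48411873e-01],
       [ 9.99999949e-01, -2.47457860e-04,  2.02565449e-04,
        -1.37731954e-03],
       [ 0.00000000e+00,  0.00000000e+00,  0.00000000e+00,
         1.00000000e+00]])}
{'time': 0.1, 'joints': array([ 1.26598995e+00,  4.23788946e-01,  1.63063525e+00, -3.14812469e-05,
        1.08862722e+00, -1.89877864e-02]), 'joint_velocities': array([-7.09471369e-04, -2.10926544e-03, -3.48728984e-03, -6.49194924e-05,
        2.79787611e-04, -1.52184442e-03]), 'effort': array([-5.22613846e-04, -5.45611775e+01, -2.74326718e+01,  6.44217641e-02,
        1.89283997e-02, -2.92934897e-05]), 'tcp_pos': array([0.17603715, 0.59916496, 0.2359556 ]), 'ee_rot': array([-1.57225536e+00, -1.68728324e-07, -2.85803973e-01]), 'contact_force': array([ 0.0674684 , -0.04094637,  0.1842336 ]), 'ft_torque': array([ 0.03184509,  0.01966149, -0.04535182]), 'gripper_width': 1.002173775982438}
```

View pics/top0b.png

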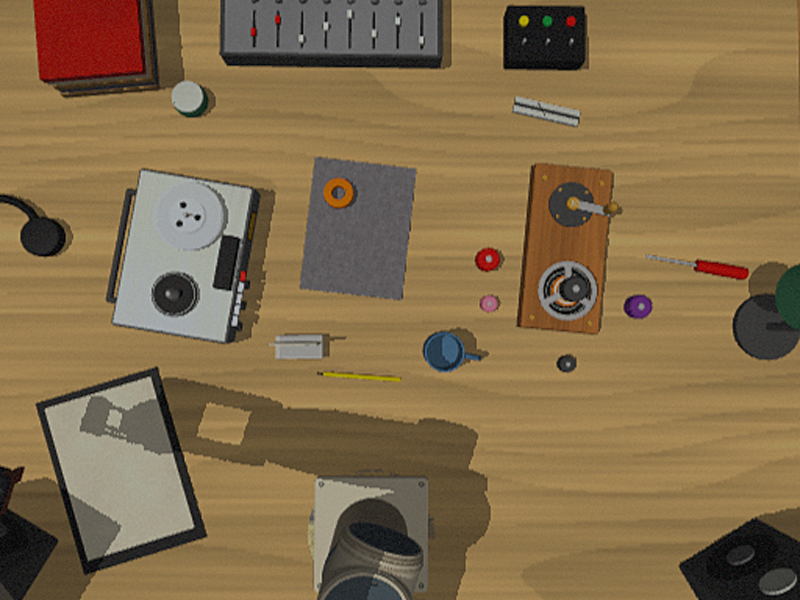

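View pics/side0b.png

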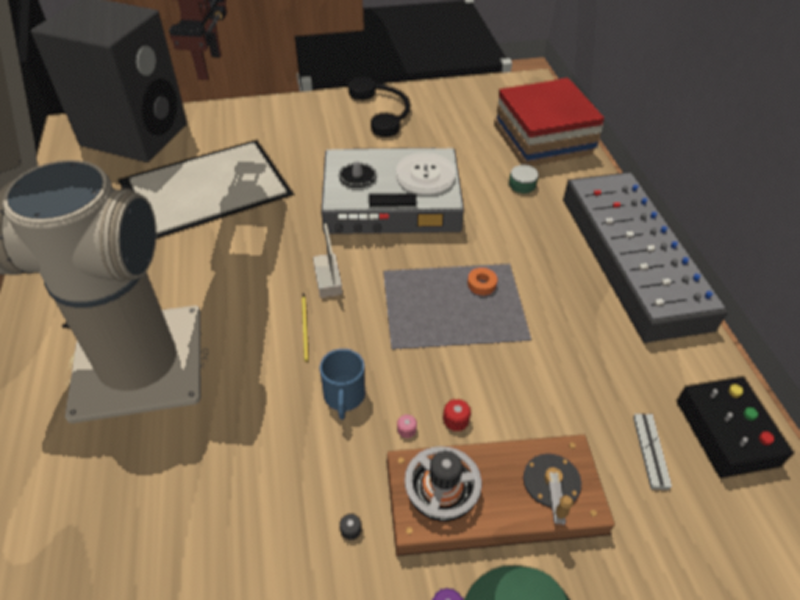

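Top view (zoomed 800 px): the stack is on the rewinder at (573,290) and the ringed core shows through the flange windows. The plain core is at (339,192), the recorder's empty spindle at (175,294) and the mat at about (358,228).

Candidates for the knob:
- Black one on the flange at (575,289): the larger, and the one I want.
- Small dark one at (567,363): a decoy.
- Red (487,259), pink (489,303) and purple (638,306): leave alone.

Next I'll take close wrist views on the way from the recorder to the mat to the rewinder.

```bash
cat > h.py <<'E'
from rig import *
import cv2,numpy as np
from scipy.spatial.transform import Rotation as Ro
Y=-np.pi/2
def rot(yaw=Y): return [-np.pi/2,0,yaw]
def ray(px,z,M,K):
    """M: camera->world 4x4"""
    d=M[:3,:3]@np.array([(px[0]-K['cx'])/K['fx'],(px[1]-K['cy'])/K['fy'],1]);o=M[:3,3]
    return o+d*(z-o[2])/d[2]
def top(px,z):
    K=camera_model("top");M=np.eye(4);M[:3,:3]=K['R'].T;M[:3,3]=-K['R'].T@K['t'];return ray(px,z,M,K)
def wmat(o):
    T=np.eye(4);T[:3,:3]=Ro.from_euler('xyz',o['ee_rot']).as_matrix();T[:3,3]=o['tcp_pos'];return T@camera_model("wrist")['hand_eye']
def snap(name):
    o=get_obs();im=camera("wrist");cv2.imwrite(f"pics/{name}.png",im);np.save(f"pics/{name}.npy",wmat(o));return im
def wr(name,px,z): return ray(px,z,np.load(f"pics/{name}.npy"),camera_model("wrist"))
def proj(name,X):
    K=camera_model("wrist");c=np.linalg.inv(np.load(f"pics/{name}.npy"))@np.r_[X,1];return np.array([K['fx']*c[0]/c[2]+K['cx'],K['fy']*c[1]/c[2]+K['cy']])
def st(m=""):
    o=get_obs();print(m,round(o['time'],1),o['tcp_pos'].round(4),'w',round(o['gripper_width']*88,1),'F',o['contact_force'].round(1))
E
python3 - <<'E'
from h import *
s=.64
P={}
for n,p,z in[("knob",(575,289),.131),("flange",(567,290),.079),("recsp",(175,293),.1),("core",(339,192),.023),("m1",(316,157),.003),("m2",(417,168),.003),("m3",(402,299),.003),("m4",(300,287),.003)]:
    P[n]=top(np.array(p)*s,z);print(n,P[n].round(3))
for n,x,y in[("rec",P['recsp'][0],P['recsp'][1]),("mat",*( (P['m1']+P['m3'])/2)[:2]),("rew",P['knob'][0],P['knob'][1])]:
    move_ptp([x,y,.27],rot()); st(n); print(get_obs()['joints'].round(2)); hold(.3); snap(n)
ims=[cv2.imread(f"pics/{n}.png") for n in("rec","mat","rew")]
cv2.imwrite("pics/recmat.png",np.hstack([i[:, 56:456] for i in ims[:2]]));cv2.imwrite("pics/rewb.png",cv2.resize(ims[2],(800,600),interpolation=cv2.INTER_CUBIC))
E
```

```text
knob [ 0.465 -0.359  0.131]
flange [ 0.465 -0.359  0.079]
recsp [0.455 0.353 0.1  ]
core [0.654 0.067 0.023]
m1 [0.726 0.114 0.003]
m2 [ 0.706 -0.084  0.003]
m3 [ 0.449 -0.056  0.003]
m4 [0.471 0.142 0.003]
rec 1.5 [0.454  0.3534 0.2699] w 88.2 F [ 0.5  1.2 -0.5]
[0.64 0.31 1.71 0.   1.12 0.64]
mat 3.2 [0.5875 0.0299 0.27  ] w 87.9 F [-0.6 -0.7  0.2]
[0.03 0.33 1.68 0.   1.13 0.03]
rew 5.0 [ 0.4652 -0.3587  0.27  ] w 88.2 F [ 0.1 -0.8 -0.4]
[-0.68  0.33  1.69  0.    1.12 -0.68]
```

View pics/recmat.png

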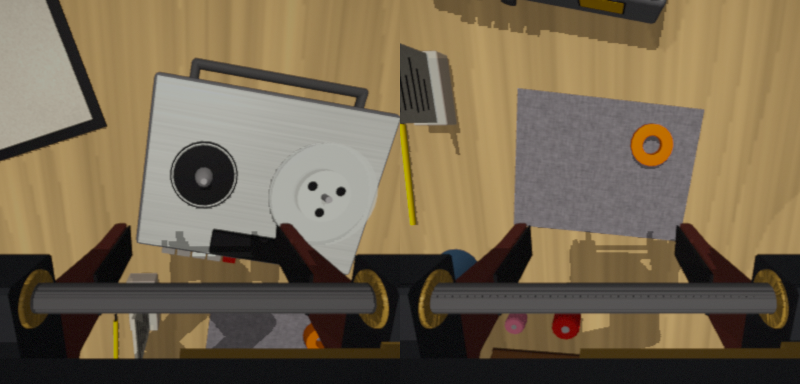

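View pics/rewb.png

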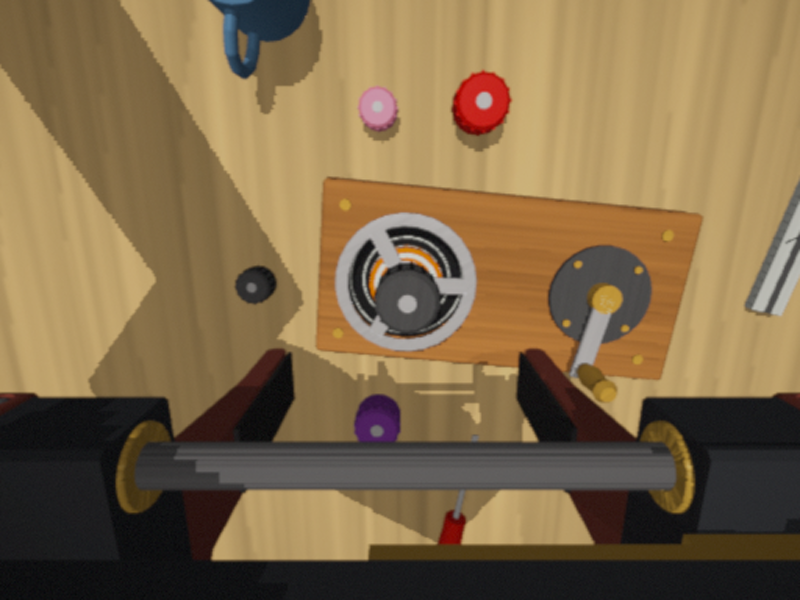

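Wrist views: the stack's flange is centred at about (405,281) with the knob's top dot at (407,303), both in the 800 px view. The ringed core's white and orange show through the windows. The small dark decoy is at (255,285), the recorder turntable at (204,175) and the plain core at (652,145) in the crop. I'll compute positions by fitting ellipses.

Run:
```python
from h import *
def blob(n,mask,near):
    cs,_=cv2.findContours(mask.astype(np.uint8)*255,cv2.RETR_EXTERNAL,cv2.CHAIN_APPROX_NONE)
    c=[c for c in cs if len(c)>20 and cv2.pointPolygonTest(c,near,False)>=0]
    if not c: print(n,"none",near);return None
    e=cv2.fitEllipse(cv2.convexHull(max(c,key=cv2.contourArea)));print(n,np.round(e[0],1),np.round(e[1],1));return e[0]
r,m,w=[cv2.imread(f"pics/{n}.png").astype(int) for n in("rec","mat","rew")]
p=blob("turntable",r.max(2)<110,(270.,160.));print(wr("rec",p,.082).round(4), "nose",wr("rec",(260,178),.114).round(4))
hsv=cv2.cvtColor(m.astype(np.uint8),cv2.COLOR_BGR2HSV)
p=blob("core",(hsv[...,1]>200)&(hsv[...,0]<20)&(hsv[...,2]>120),(308.,132.))
if p is None: p=(308,145)
print(wr("mat",p,.023).round(4))
for c in[(173,89),(359,109),(334,241),(170,227)]:print("mat",wr("mat",c,.003).round(3))
print("flange",wr("rew",np.array([405.5,281.5])*.64,.079).round(4),"knob",wr("rew",np.array([407,303])*.64,.131).round(4))
k=wr("rew",np.array([407,303])*.64,.131)
p=blob("knob",w.max(2)<90,tuple(np.array([395.,300])*.64))
for a,b in[("p1",(345,205)),("p2",(669,236)),("p3",(338,333)),("p4",(638,359))]:print(a,wr("rew",np.array(b)*.64,.045).round(4))
```

```text
turntable [259.6 174.5] [67.3 67.6]
[0.4551 0.3595 0.082 ] nose [0.4555 0.3618 0.114 ]
core [307.4 144.4] [41.2 41.9]
[0.654  0.0668 0.023 ]
mat [0.47  0.14  0.003]
mat [0.727 0.114 0.003]
mat [ 0.706 -0.085  0.003]
mat [ 0.45  -0.062  0.003]
flange [ 0.4661 -0.3602  0.079 ] knob [ 0.467  -0.3639  0.131 ]
knob [255.4 184.9] [56.  73.1]
p1 [ 0.4167 -0.3037  0.045 ]
p2 [ 0.6849 -0.3285  0.045 ]
p3 [ 0.4068 -0.4136  0.045 ]
p4 [ 0.6742 -0.4378  0.045 ]
```

Run:
```python
from h import *
move_l([.466,-.362-.070,.225],rot()); hold(.3); im=snap("rew2"); st()
c=proj("rew2",[.466,-.362,.09]).astype(int); print(c)
x0,y0=max(c[0]-90,0),max(c[1]-80,0)
cr=im[y0:y0+160,x0:x0+180];print(x0,y0,cr.shape);cv2.imwrite("pics/rew2b.png",cv2.resize(cr,None,fx=4,fy=4,interpolation=cv2.INTER_CUBIC)[:600])
```

```text
6.4 [ 0.4662 -0.4317  0.2255] w 87.9 F [ 0.3 -0.8 -0.1]
[258 119]
168 39 (160, 180, 3)
```

View pics/rew2b.png

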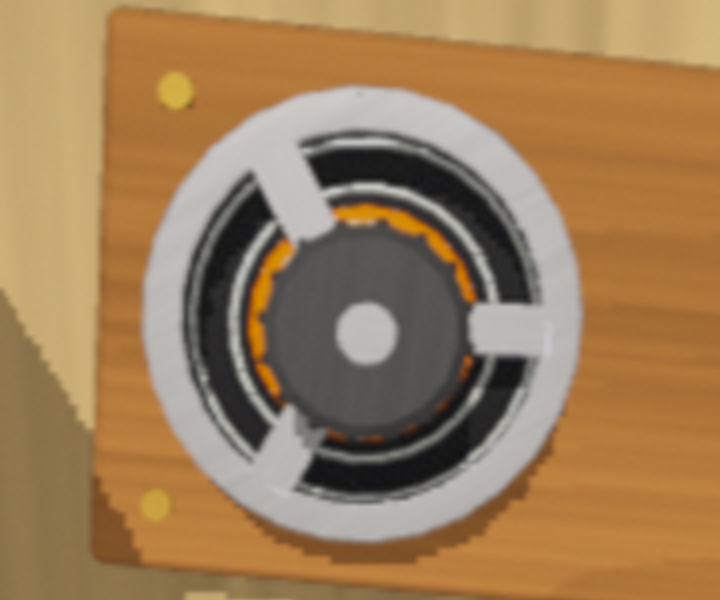

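The crop shows the knob's dot at (367,334) and the flange's centre at (362,314) over the ringed core, so the choice of knob is confirmed.

Run:
```python
from h import *
f=lambda u,v,z: wr("rew2",(168+u/4-.4,39+v/4-.4),z).round(4)
print("knob",f(367,334,.131),"flange",f(362,314,.079),"screws",f(175,90,.045),f(155,504,.045))
```

```text
knob [ 0.467 -0.364  0.131] flange [ 0.4658 -0.3597  0.079 ] screws [ 0.4163 -0.3025  0.045 ] [ 0.4058 -0.4125  0.045 ]
```

```bash
cat >> h.py <<'E'
MC=np.array([.588,.027]);UX=np.array([.995,-.1]);UY=np.array([.1,.995])
def mat(x,y): return MC+x*UX+y*UY
def pick(xy,z,lift,op=None):
    move_l([*xy,max(z+.06,.12)],rot(),speed=.25) 
    if op is not None: gripper_to(op)
    move_l([*xy,z],speed=.08); st("at"); gripper_to(0.0); st("grip"); move_l([*xy,lift],speed=.12); st("lift")
def go(xy,z,speed=.35): move_l([*xy,z],rot(),speed=speed)
def place(xy,z,op,up=.2):
    move_l([*xy,z+.03],speed=.25); hold(.2); move_l([*xy,z],speed=.05); st("down"); gripper_to(op); st("open"); move_l([*xy,up],speed=.2)
E
python3 - <<'E'
from h import *
pick([.467,-.363],.119,.22)
k=mat(-.065,-.055); go(k,.2); snap("kheld"); place(k,.0255,.85)
f=[.466,-.3605]; go([.466,-.3625-.07],.225); hold(.3); im=snap("rew3"); st()
cr=im[39:189,168:348];cv2.imwrite("pics/rew3b.png",cv2.resize(cr,None,fx=4,fy=4,interpolation=cv2.INTER_CUBIC))
E
```

```text
at 7.8 [ 0.4673 -0.3632  0.1192] w 88.2 F [-0.  -0.6  0.1]
grip 8.6 [ 0.467  -0.363   0.1191] w 43.0 F [-1.5 -0.4  1.5]
lift 9.6 [ 0.4665 -0.3627  0.2192] w 43.2 F [ 0.2 -0.1 -1.6]
down 12.4 [ 0.5174 -0.0212  0.025 ] w 43.3 F [-0.3  0.6 -1.8]
open 13.1 [ 0.5179 -0.0212  0.0255] w 75.1 F [-0.4  0.  -0.8]
 15.8 [ 0.4663 -0.4319  0.2252] w 75.2 F [-0.   0.5  0.2]
```

View pics/rew3b.png

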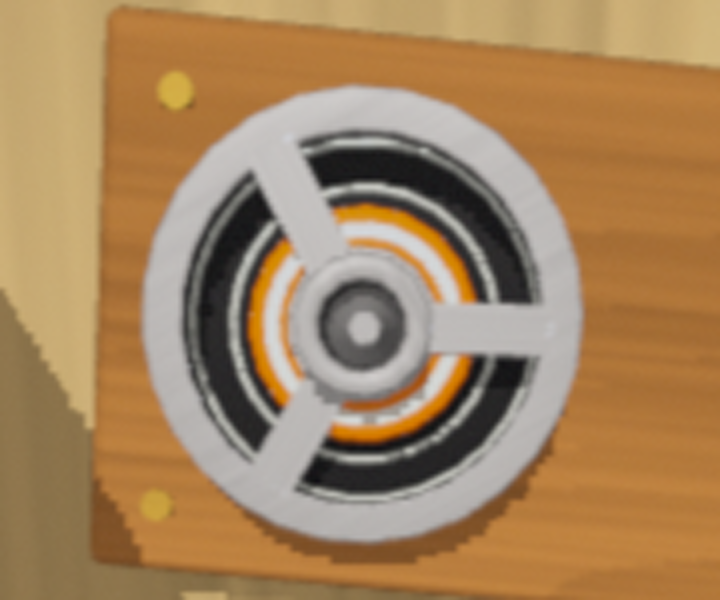

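Run:
```python
from h import *
f=lambda u,v,z: wr("rew3",(168+u/4-.4,39+v/4-.4),z).round(4)
print("nose",f(365,328,.108),"bore",f(361,325,.097),"boss",f(361.5,322,.097),"core",f(361,322,.076))
```

```text
nose [ 0.4666 -0.3629  0.108 ] bore [ 0.4656 -0.3623  0.097 ] boss [ 0.4657 -0.3616  0.097 ] core [ 0.4655 -0.3616  0.076 ]
```

Run:
```python
from h import *
f=mat(-.065,.04); pick([.4662,-.3621],.098,.22,.6); go(f,.2); place(f,.0255,.6)
im=snap("matA"); 
r=cv2.imread("pics/rec.png")
a=cv2.resize(r[130:220,215:305],None,fx=5,fy=5,interpolation=cv2.INTER_CUBIC)
b=cv2.resize(im[:300],(512,300));cv2.imwrite("pics/chk.png",np.hstack([cv2.copyMakeBorder(b,0,150,0,0,cv2.BORDER_CONSTANT)[:, 100:440],a]))
```

```text
at 17.8 [ 0.4665 -0.3623  0.0982] w 52.4 F [-0.3 -0.6 -0. ]
grip 18.3 [ 0.4664 -0.3623  0.0984] w 32.3 F [-1.   0.1  3.5]
lift 19.4 [ 0.4658 -0.3617  0.2191] w 32.4 F [-0.6 -0.5 -2.5]
down 22.5 [0.5271 0.0733 0.025 ] w 32.3 F [-0.7  0.8 -1.7]
open 23.1 [0.5274 0.0733 0.0255] w 52.9 F [-0.2 -0.   1.2]
```

View pics/chk.png

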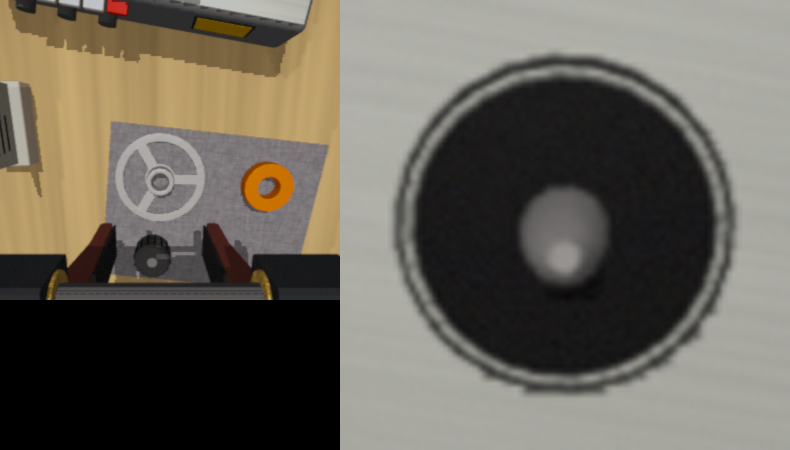

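The flange and knob lie side by side on the mat. Refined recorder spindle is about (0.455, 0.359). Next is the ringed core.

Run:
```python
from h import *
print(wr("rec",(259.8,180.8),.114),wr("rec",(259.8,175.1),.082))
go([.4662,-.362],.2); gripper_to(.85); pick([.4660,-.3618],.074,.22)
r=np.array([.4553,.3590]); go(r,.2); move_l([*r,.112],speed=.15); st(); move_l([*r,.1005],speed=.04); st("down"); gripper_to(.85); st("open"); move_l([*r,.2],speed=.2)
move_l([.4553,.289,.22],speed=.25); hold(.2); im=snap("rec2"); p=proj("rec2",[*r,.1]).astype(int);print(p)
cv2.imwrite("pics/rec2b.png",cv2.resize(im[max(p[1]-75,0):p[1]+75,p[0]-90:p[0]+90],None,fx=4,fy=4,interpolation=cv2.INTER_CUBIC))
```

```text
[0.4552534  0.35865811 0.114     ] [0.45533129 0.35882702 0.082     ]
at 27.4 [ 0.4662 -0.362   0.0742] w 74.6 F [ 0.3 -0.3  0.1]
grip 27.8 [ 0.4662 -0.362   0.0745] w 58.2 F [-0.2  0.9  3.6]
lift 29.2 [ 0.4656 -0.3615  0.2192] w 57.6 F [-0.8 -0.2 -1. ]
 32.1 [0.4558 0.3591 0.1125] w 58.0 F [-0.3 -0.4  0.4]
down 32.6 [0.4553 0.359  0.1005] w 58.0 F [-0.6  0.1  0.1]
open 33.1 [0.4553 0.359  0.1005] w 75.1 F [ 1.5 -0.1  0.2]
[259 119]
```

View pics/rec2b.png

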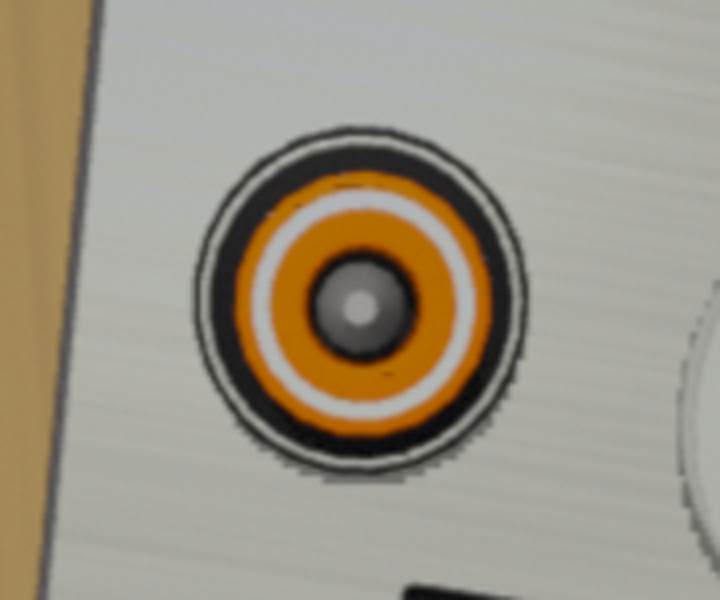

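The ringed core is centred and flat on the recorder spindle. Now the plain core goes to the rewinder.

Run:
```python
from h import *
go([.654,.0668],.2); pick([.654,.0668],.021,.22)
s=np.array([.4663,-.3625]); go(s,.2); move_l([*s,.088],speed=.15); move_l([*s,.0745],speed=.04); st("down"); gripper_to(.85); st("open"); move_l([*s,.2],speed=.2)
move_l([.466,-.4325,.225],speed=.25); hold(.2); im=snap("rew4")
cv2.imwrite("pics/rew4b.png",cv2.resize(im[39:189,168:348],None,fx=4,fy=4,interpolation=cv2.INTER_CUBIC))
```

```text
at 37.3 [0.6545 0.0669 0.0216] w 75.1 F [ 0.4 -0.3  0.1]
grip 37.7 [0.6542 0.0668 0.0214] w 57.6 F [-0.9  0.1  2.5]
lift 39.5 [0.6536 0.0668 0.2191] w 57.5 F [0.2 1.  0.4]
down 42.4 [ 0.4663 -0.3625  0.0744] w 57.4 F [ 0.7 -0.1  0. ]
open 42.9 [ 0.4663 -0.3625  0.0745] w 74.6 F [-0.3 -0.5  0.3]
```

View pics/rew4b.png

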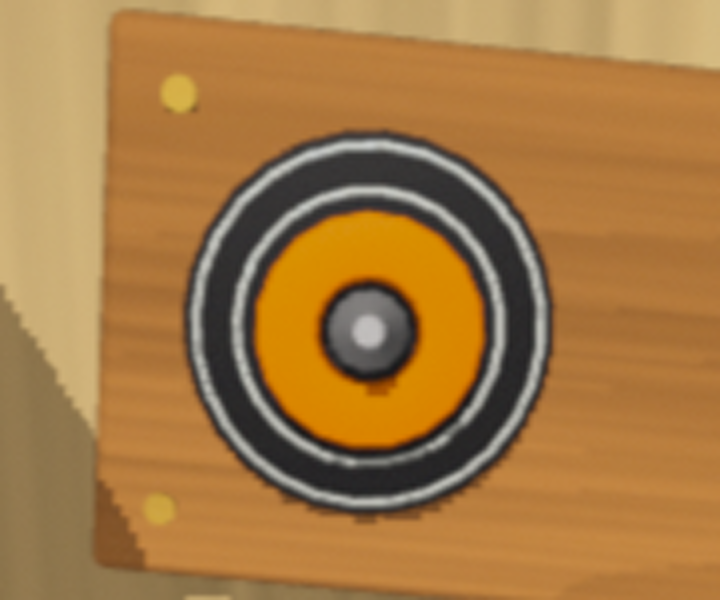

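The plain core is seated and centred. Now the flange, then the knob.

Run:
```python
from h import *
f=mat(-.065,.04); k=mat(-.065,-.055); s=np.array([.4664,-.3627])
go(f,.2); pick(f,.025,.22,.6)
go(s,.2); move_l([*s,.118],speed=.15); move_l([*s,.0983],speed=.04); st("down"); gripper_to(.6); st("open"); move_l([*s,.2],speed=.2)
move_l([.466,-.4325,.225],speed=.25); hold(.2); im=snap("rew5")
go(k,.2);snap("matB"); 
cv2.imwrite("pics/rew5b.png",cv2.resize(im[39:189,168:348],None,fx=4,fy=4,interpolation=cv2.INTER_CUBIC))
```

```text
at 48.3 [0.5277 0.0733 0.0255] w 52.8 F [-0.2 -0.6 -0.5]
grip 48.8 [0.5275 0.0733 0.0253] w 32.8 F [-0.8 -0.4  3.6]
lift 50.5 [0.5269 0.0732 0.2193] w 32.3 F [-0.4  0.  -1.6]
down 53.3 [ 0.4662 -0.3626  0.0981] w 33.0 F [-1.4  0.9  0.2]
open 53.8 [ 0.4664 -0.3627  0.0983] w 53.2 F [-0.1 -1.   0.3]
```

View pics/rew5b.png

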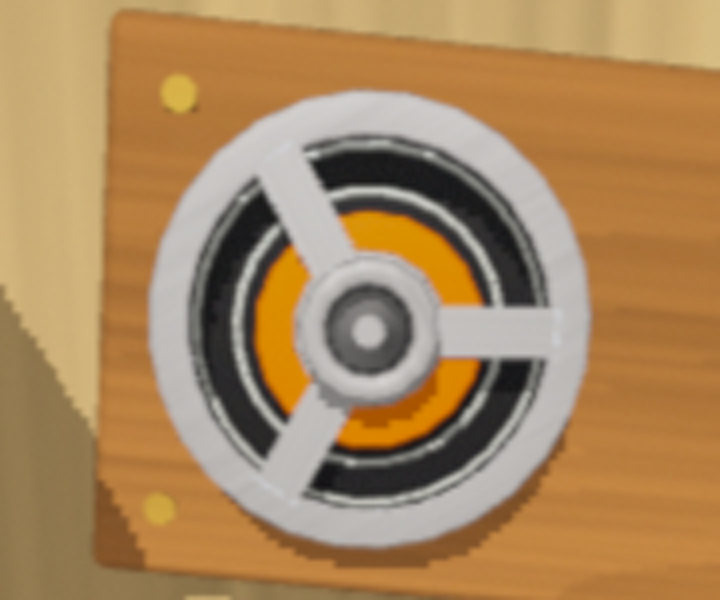

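The flange is flat and concentric. Knob next.

Run:
```python
from h import *
k=mat(-.065,-.055); s=np.array([.4664,-.3620])
pick(k,.0255,.23,.85)
go(s,.21); move_l([*s,.142],speed=.15); move_l([*s,.1195],speed=.04); st("down"); gripper_to(.85); st("open"); move_l([*s,.2],speed=.2)
move_l([.466,-.4325,.225],speed=.25); hold(.2); im=snap("rew6")
cv2.imwrite("pics/rew6b.png",cv2.resize(im[39:189,168:348],None,fx=4,fy=4,interpolation=cv2.INTER_CUBIC))
cv2.imwrite("pics/side6.png",cv2.resize(camera("side"),(800,600),interpolation=cv2.INTER_CUBIC));st()
```

```text
at 58.9 [ 0.5182 -0.0213  0.0259] w 74.9 F [-0.5 -0.7 -0.2]
grip 59.5 [ 0.5179 -0.0212  0.0256] w 43.4 F [ 0.  -0.5  2.8]
lift 61.4 [ 0.5174 -0.0212  0.2293] w 42.9 F [-0.1  0.5 -1.7]
down 63.8 [ 0.4661 -0.3619  0.1196] w 43.1 F [-2.4  1.8  4.9]
open 64.5 [ 0.4664 -0.362   0.1195] w 74.9 F [ 0.1  0.4 -0.8]
 65.8 [ 0.4659 -0.4315  0.2244] w 74.6 F [-0.2 -0.1  0.1]
```

View pics/rew6b.png

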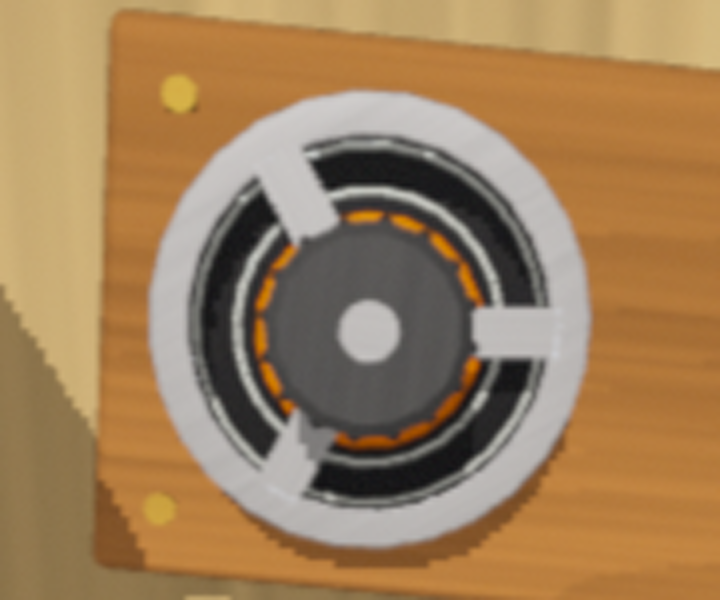

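View pics/side6.png

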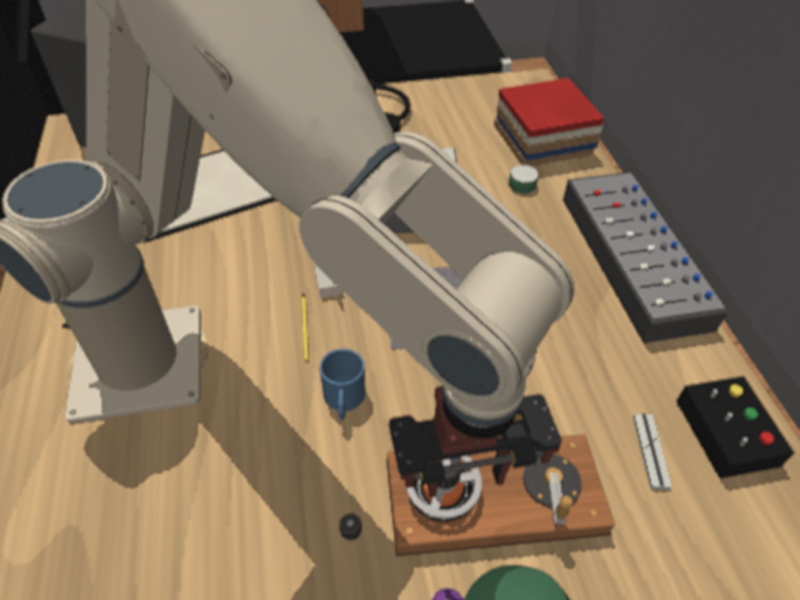

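The knob is centred and flat at (369,331). The mug is where it was. I'll back away, check the whole scene against the start, and hand in.

Run:
```python
from h import *
move_l([.466,-.4325,.3],speed=.25); move_ptp([.176,.6,.30],[-np.pi/2,0,-.286]); hold(.5)
a=cv2.imread("pics/side0.png");b=camera("side");t=camera("top");t0=cv2.imread("pics/top0.png")
for n,(x0,y0,x1,y1) in{"mug":(200,220,240,272),"cue":(198,140,222,195)}.items():print(n,cv2.absdiff(a,b)[y0:y1,x0:x1].max(2).mean().round(1))
for n,(x0,y0,x1,y1) in{"mug":(268,208,312,240),"cue":(172,210,225,232)}.items():print(n,cv2.absdiff(t,t0)[y0:y1,x0:x1].max(2).mean().round(1))
cv2.imwrite("pics/end.png",cv2.resize(b,(800,600),interpolation=cv2.INTER_CUBIC));st()
```

```text
mug 1.0
cue 0.8
mug 4.4
cue 3.7
 70.5 [0.176 0.6   0.3  ] w 74.5 F [-0.4 -0.3  0.1]
```

View pics/end.png

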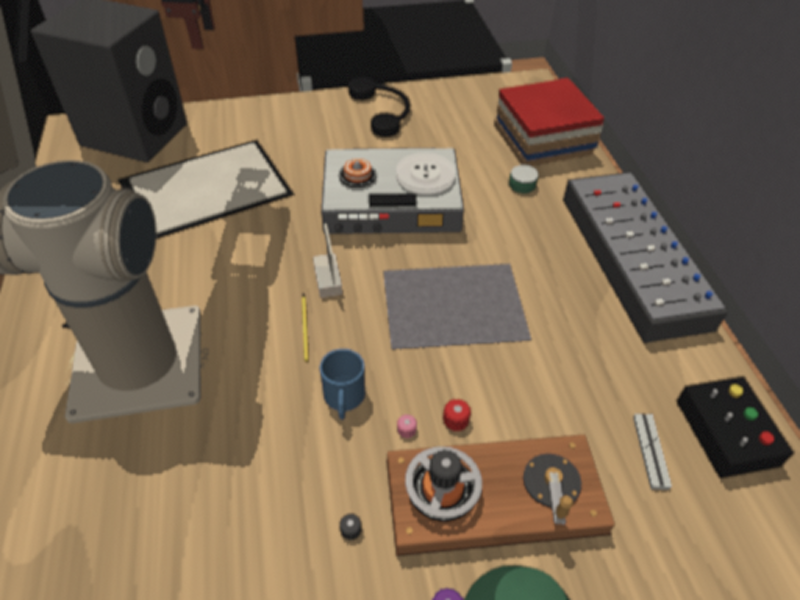

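The final side view shows the ringed core on the recorder at (358,172) and the plain core, flange and knob stacked at (444,480). The mat is empty, and the mug and cue-sheet holder are in place.

```bash
python3 -c "
from rig import *
job_done()"
```

```text
the job is handed in; nothing more can be done
```

The changeover is done and handed in at about 70 s of the 141 s allowed. I laid the knob and flange side by side on the mat and moved the white-ringed core to the recorder's empty spindle. The plain core then went on the rewinder, with the flange on top of it and the knob on top of that.

**Seating:** Close wrist views showed each part centred on its spindle, with no visible tilt. Flatness was judged by eye from those pictures and the heights the parts were placed at; I did not measure it. The highest wrist force I saw, read only at the pick and place points, was about 6 N, when setting the knob down.

**Mug and cue-sheet holder:** The before-and-after side pictures match at both (mean difference about 1 grey level). The top view differs a little more there (about 4 levels). I put that down to lighting or the arm's shadow, but did not look into it.

**Disagreement along the way:** Early readings of the knob and flange centres differed by about 4 mm. I took that as looseness on the tapered spindle and used the spindle's nose instead. No check failed.

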